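# Lift and soft-close the lid of a cedar chest with its lever

### The job

Press the lever on the front of the cedar chest right down with your fingertips so that its lid lifts fully open, and keep it open for two seconds so that the contents can be seen. Then ease the lever back up, so that the lid comes down gently all the way and is fully shut without a slam, and take the hand away. Work the lid by the lever alone without touching the lid itself, and leave the kendama, the glass ball and the cat where they stand.

Things in the scene. Friction and masses are not known exactly. Their poses are not given: they have to be found in the camera images.
- chest: Cedar chest, fixed to the board: 200 mm deep (its x), 280 mm wide (its y), 130 mm high plus a lid 12 mm thick (with a 4 mm raised panel). Origin at the centre of its underside. The lever sticks out of the middle of its front, which faces its own -x; the lid is hinged on its +x side and opens upward, away from the lever.
- lever_pad (a point): Centre of the upper face of the lever's wooden pad, where one presses; moves with the lever. The pad is a plate 36 mm long (along the lever), 36 mm wide, 8 mm thick, on a steel arm. At rest it is 118 mm above the board, 209 mm from the chest's origin towards its -x; right down 59 mm above the board. Its path is almost a vertical line, at most 6 mm off. At rest its axes are the chest's.
- lever_axle (a point): Middle of the lever's axle, which is level and parallel to the chest's y, 15 mm in front of the chest's front wall, 85 mm above the board. The middle of the pad is 100 mm out from it; the arm slopes 0.3 rad upward to the pad at rest and 0.3 rad downward when right down. Axes as the chest's.
- lever (a joint): Turn of the lever in rad: 0 up at rest (lid shut), 0.6 right down on its firm stop (lid fully open). Pressing takes about 3 to 7 N at the pad at first, less as the lid rises; there is no latch: when let go, the weight of the lid throws the lever back up.
- lid (a joint): Opening of the lid in rad: 0 shut, 1.2 fully open; a linkage keeps it at twice the lever's value. If the lever is let go, the lid falls and slams. A lid turning down faster than 1.8 rad/s (pad rising at 90 mm/s) drops too hard: let the pad rise at about 30 mm/s with the fingertips on it until the lid is shut.
- lid_edge (a point): Middle of the lid's free front edge, at half its thickness; moves with the lid. The lid, not to be touched, is a board 212 x 296 x 12 mm hinged along the chest's upper far (+x) edge, 207 mm from this point. When shut its axes are parallel to the chest's.
- kendama: Bystander: wooden kendama lying down, 180 mm long (along its x), 75 mm over the cups, 60 mm high; origin on the board under its middle.
- glass_ball: Bystander: green glass paperweight ball with a flat foot, 72 mm across, 68 mm high; origin at the centre of its underside.
- cat: Bystander: white ceramic sitting cat, 70 mm across, 121 mm high; origin at the centre of its underside.

How it is judged:
By the outcome, as a careful person would: the job done as asked, in the order asked, and still so for the second after the job is handed in, with the robot touching nothing.
It also fails if it takes over 42 s, if anything falls off the work surface, if the arm or the gripper's body presses on something with over 40 N, if the wrist force passes 120 N, or if a joint passes its speed limit or range.

### The arm

A 6-joint arm with a two-finger parallel gripper is mounted at the origin on the work surface. World frame = base frame: x ahead of the robot, y to its left, z up, the work surface at z = 0. Lengths are in m, angles in rad, forces in N, time in s.
With the tool pointing down it reaches from about 0.4 to 0.825 m from the base axis. Payload 7 kg.
Tool frame: the origin (TCP) lies at the very end of the fingers, on their centre line; the grasp point (between the pads) lies 19 mm behind it; x points along the fingers, y is the direction in which the jaws open and shut, and the axes are right-handed (so a half turn about x gives the same grasp; the last joint's range is limited). The gripper opens to 88 mm and grips with 3 to 60 N. Pads are 19 mm wide; open, the fingers measure 130 mm over their backs; the gripper's body (78 mm by 193 mm) begins 47 mm behind the grasp point.
Start: joints at [-1.037, 0.359, 0.012, 0, -1.224, -0.288], TCP at [0.164, -0.655, 0.227] pointing down, gripper open.
Joint ranges: [-3.07, 3.07], [-1.43, 2.12], [-1.02, 1.25], [-3.03, 1.67], [-3.05, -0], [-3.03, 3.03]. Speed limits (rad/s): [2.39, 2.39, 3.01, 3.14, 3.14, 3.14].

### API

Orientations are given as [roll, pitch, yaw] about the fixed x, y, z axes, in that order (R = Rz(yaw) Ry(pitch) Rx(roll)).
In Python, from station import arm gives the robot as it stands.
- The arm moves only by the shell command python3 -m inch 'ROWS' [OPENING] [FORCE]. ROWS is text: rows parted by semicolons, each of 6 numbers parted by spaces: the shift along the world's x, y, z in units of 30 mm (1.0 is 30 mm), then the turn, a rotation vector about the world's x, y, z in units of 5 degrees (1.0 is 5 degrees). In form: dx dy dz wx wy wz; .... A call has 1 to 12 rows; each row shifts and turns the commanded pose from where the row before left it; what a row does not reach is not made up. A row lasts 1/8 s, in which the tool goes at most 62.5 mm and 10.7 degrees, less where a joint would pass 70% of its speed; a pose out of reach is approached as far as the arm can. A call is refused whole if a number of a shift passes 1 or a number of a turn 1, either way. A call with a gripper value outside its range is refused whole. OPENING is the opening, from 0 (shut) to 1 (fully open), set as the call begins (- or left out, the last holds). The fingers move at their own pace and stop on an object; FORCE is the grip in N (left out, the last holds). Time passes only in rows, so rows that do not move let the fingers close. It gives the time, the measured TCP pose, the force and the opening at its end, in the units of the state.
- arm.get_state(): the state, without advancing time (a new reading comes with each control period).
- arm.grab_frame(name): name is "scene" or "top" or "wrist"; returns a dict with "frame" (480x640x3 uint8, red, green, blue), "range_z" (480x640 float32, m along the optical axis (not along the pixel's ray), 0 where there is no reading), "mtx" (3x3 intrinsics, pixels), "dist_coeffs" ([k1, k2, p1, p2, k3] as OpenCV has them; the pictures are not rectified), "pose" (4x4, takes a point from camera to world coordinates). Camera axes: x right, y up, looking along -z (the intrinsics and any distortion apply to the point x, -y, -z); pixel columns grow to the right and rows downward; lengths in m; the calibration is good to about 2 mm. A picture is of the moment at which its call begins.
- arm.job_done(): hands the job in, once; it reports no verdict.
Trained networks look in a picture, given as the dict that the camera call returned (one of the last four; its "shot" number tells which), for a name from the list of things; names that differ only in an ending like _2 or _b are one class to them, and where a whole thing is asked for, a point or a joint stands for the part that bears it (a point fixed in the world has none). Each returns a list of dicts, best first, with "confidence" (0 to 1); they miss things now and then, are a little off and sometimes report something else, mostly with a low value. They report only what shows in the picture. A call takes as long as a camera call.
- arm.search_frame(picture, target): "extent" ([centre column, centre row, width, height] as shares, 0 to 1, of the picture: columns of its width, rows of its height, round what is visible of it).
- arm.masks_of(picture, target): "mask" (480x640 bool, what is visible of it) and "extent" ([centre column, centre row, width, height] as shares, 0 to 1, of the picture: columns of its width, rows of its height, round what is visible of it).
- arm.place_of(picture, target): "position" ([column, row] as shares, 0 to 1, of the picture: columns of its width, rows of its height: a listed point, or the origin of a listed thing).
The state is a dict: "t": time; "q": joint angles; "qd": joint speeds; "joint_efforts": joint torques, N m; "eef_pos": TCP position; "ee_rot": TCP orientation; "force": force on the tool from outside, world axes, zero at the start; "moment": the same for the moment, N m; "width": finger opening in m.
Only numpy, scipy, OpenCV 4.12 (cv2) and the standard library are available. Lean on these libraries where they do the work, as an engineer would, in place of code of your own. Each camera call takes 0.05 s, during which the arm holds its last target. There are 200 camera calls.

## Working session

There is one attempt and no reset: what is moved stays moved. The work goes in short steps, Python scripts to look and compute and a shell command to move; the robot and the scene stay as the last step left them, time stands still between calls to the robot, and variables do not carry over. Pictures are saved under pics/ and viewed, about 8 in all and at most 12, crops included, and the job is handed in when it is done.

```bash
mkdir -p pics; cat > h.py <<'E'
import numpy as np, cv2
from station import arm
def world(p,uv,z=None,plane=None):
    """pixel -> world by range (plane None) or by intersecting height plane"""
    u,v=uv; n=cv2.undistortPoints(np.array([[[u,v]]],float),p["mtx"],np.array(p["dist_coeffs"],float))[0,0]
    d=np.array([n[0],-n[1],-1.]); T=np.array(p["pose"]); 
    if plane is not None:
        r=T[:3,:3]@d; s=(plane-T[2,3])/r[2]; return T[:3,3]+s*r
    if z is None: z=p["range_z"][int(round(v)),int(round(u))]
    return T[:3,:3]@(d*z)+T[:3,3]
def cloud(p,mask):
    v,u=np.nonzero(mask&(p["range_z"]>0)); z=p["range_z"][v,u]
    n=cv2.undistortPoints(np.stack([u,v],1).astype(float)[:,None],p["mtx"],np.array(p["dist_coeffs"],float))[:,0]
    T=np.array(p["pose"]); return (np.stack([n[:,0]*z,-n[:,1]*z,-z],1))@T[:3,:3].T+T[:3,3]
def save(p,n): cv2.imwrite("pics/"+n,cv2.cvtColor(p["frame"],cv2.COLOR_RGB2BGR))
E
python3 - <<'E'
from h import *
s=arm.get_state(); print({k:np.round(s[k],3) for k in s})
for c in("scene","top"):
    p=arm.grab_frame(c); save(p,c+"0.png"); print(c,np.round(p["pose"],2).tolist())
    for t in("chest","lever_pad","lever_axle","lid_edge","kendama","glass_ball","cat"):
        r=arm.place_of(p,t)
        for d in r[:1]:
            uv=np.array(d["position"])*[640,480]
            print(t,round(d["confidence"],2),uv.round(), "range:",world(p,uv.clip(0,[639,479])).round(3))
    for t in("chest","lever_pad","kendama","glass_ball","cat"):
        for m in arm.masks_of(p,t)[:1]:
            q=cloud(p,m["mask"]); print(" mask",t,round(m["confidence"],2),len(q),np.percentile(q,[2,50,98],axis=0).round(3).tolist())
            if t=="chest":
                a=q[(q[:,2]>.13)&(q[:,2]<.16)]; b=cv2.minAreaRect((a[:,:2]*1000).astype(np.float32)); print("  lid rect mm",b)
E
```

```text
{'t': np.float64(0.0), 'q': array([-1.037,  0.359,  0.011, -0.   , -1.224, -0.288]), 'qd': array([-0.002, -0.   ,  0.003, -0.   , -0.002, -0.   ]), 'joint_efforts': array([-1.0000e-03, -5.8272e+01,  2.9304e+01,  6.9970e+00,  7.0000e-03,
       -0.0000e+00]), 'eef_pos': array([ 0.164, -0.654,  0.226]), 'ee_rot': array([1.654, 1.569, 1.9  ]), 'force': array([-0.244, -0.202, -0.48 ]), 'moment': array([-0.011,  0.034, -0.042]), 'width': np.float64(0.088)}
scene [[-0.83, -0.33, 0.45, 0.92], [0.56, -0.47, 0.68, 0.56], [-0.02, 0.82, 0.58, 0.53], [0.0, 0.0, 0.0, 1.0]]
chest 0.75 [366. 334.] range: [0.675 0.268 0.112]
lever_pad 0.84 [358. 199.] range: [0.496 0.016 0.117]
lever_axle 0.37 [358. 202.] range: [0.499 0.021 0.116]
lid_edge 0.69 [364. 224.] range: [0.557 0.11  0.141]
kendama 0.61 [351. 207.] range: [0.515 0.023 0.112]
 mask chest 0.74 37588 [[0.483, 0.057, 0.007], [0.639, 0.237, 0.141], [0.775, 0.346, 0.146]]
  lid rect mm ((611.212158203125, 191.84078979492188), (216.42005920410156, 296.05780029296875), 56.75312805175781)
 mask lever_pad 0.91 413 [[0.475, -0.002, 0.103], [0.502, 0.
[... 594 characters left out ...]
 0.032]
glass_ball 0.71 [307. 323.] range: [0.391 0.09  0.072]
cat 0.76 [374. 229.] range: [ 0.583 -0.049  0.117]
 mask chest 0.72 16631 [[0.454, 0.029, 0.015], [0.597, 0.182, 0.144], [0.755, 0.325, 0.149]]
  lid rect mm ((609.3594970703125, 190.96676635742188), (215.27377319335938, 297.2347717285156), 56.77695846557617)
 mask lever_pad 0.61 588 [[0.476, -0.003, 0.001], [0.507, 0.032, 0.111], [0.549, 0.099, 0.125]]
 mask kendama 0.68 1366 [[0.363, -0.212, 0.02], [0.401, -0.138, 0.039], [0.446, -0.048, 0.061]]
 mask glass_ball 0.83 852 [[0.358, 0.059, 0.031], [0.389, 0.091, 0.058], [0.419, 0.124, 0.069]]
 mask cat 0.7 884 [[0.565, -0.09, 0.002], [0.591, -0.053, 0.065], [0.628, -0.008, 0.115]]
```

View pics/top0.png

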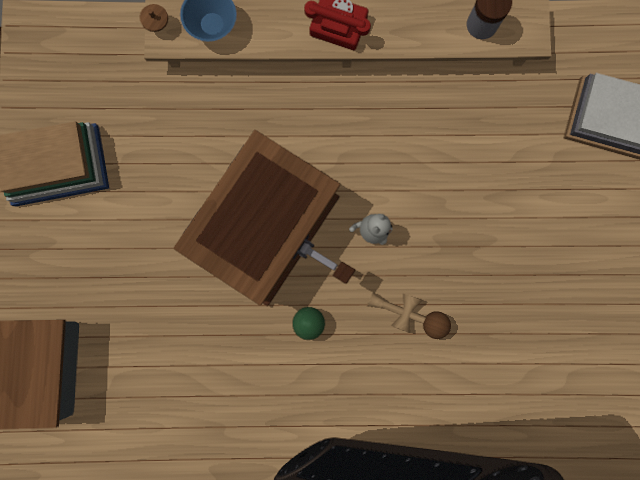

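View pics/scene0.png

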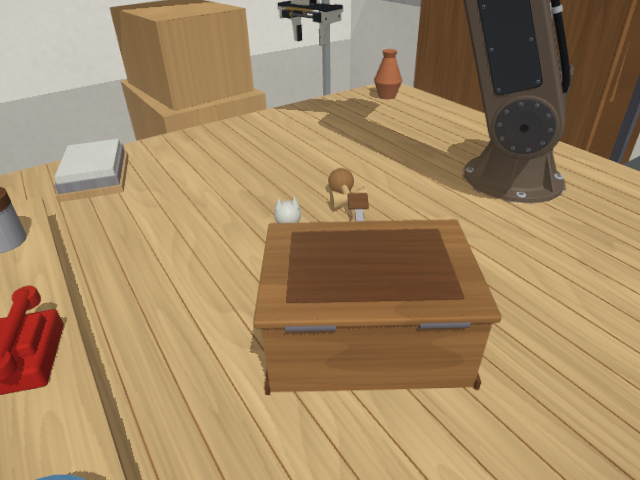

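```bash
cat > plan.py <<'E'
from h import *
from scipy.spatial.transform import Rotation as R
import sys
yaw=np.radians(56.8); cx=np.array([np.cos(yaw),np.sin(yaw),0]); ez=np.array([0,0,1.])
pad=np.array([.495,.018,.118])
def goal(t,sgn):
    t=np.radians(t); x=-np.cos(t)*ez+np.sin(t)*cx; y=sgn*(np.cos(t)*cx+np.sin(t)*ez)
    return R.from_matrix(np.stack([x,y,np.cross(x,y)],1))
def report(t=10,off=.005,h=.05):
    s=arm.get_state(); c=R.from_euler("xyz",s["ee_rot"]); P=np.array(s["eef_pos"])
    print("t",s["t"],"P",P.round(4),"F",np.round(s["force"],1),"q",np.round(s["q"],2),"w",s["width"])
    print("tool y",c.as_matrix()[:,1].round(2),"x",c.as_matrix()[:,0].round(3))
    print("shift units",((pad+off*cx+h*ez-P)/.03).round(2))
    for g in(1,-1): print(g,"turn units",((goal(t,g)*c.inv()).as_rotvec(degrees=True)/5).round(2))
if __name__=="__main__": report(*map(float,sys.argv[1:]))
E
python3 plan.py; python3 - <<'E'
from h import *
p=arm.grab_frame("wrist"); s=arm.get_state(); print((np.array(p["pose"])[:3,3]-s["eef_pos"]).round(3))
E
```

```text
t 1.3 P [ 0.1642 -0.6547  0.2266] F [ 0.4 -0.5 -0.2] q [-1.04  0.36  0.01  0.   -1.22 -0.29] w 0.08783802586005442
tool y [-0.24  0.97  0.  ] x [-0.  0. -1.]
shift units [11.12 22.56 -1.95]
1 turn units [ 2.03 -0.34 -9.43]
-1 turn units [-0.42 -2.49 26.46]
[-0.069 -0.018  0.158]
```

```bash
python3 -m inch '.4 .8 0 0 -.1 .95;.4 .8 0 0 -.1 .95;.4 .8 0 0 -.1 .95;.4 .8 0 0 -.1 .95;.4 .8 0 0 -.1 .95;.4 .8 0 0 -.1 .95;.4 .8 0 0 -.1 .95;.4 .8 0 0 -.1 .95;.4 .8 0 0 -.1 .95;.4 .8 0 0 -.1 .95;.4 .8 0 0 -.1 .95;.4 .8 0 0 -.1 .95' 0 20
python3 -m inch '.4 .8 0 0 -.1 .95;.4 .8 0 0 -.1 .95;.4 .8 0 0 -.1 .95;.4 .8 0 0 -.1 .95;.4 .8 0 0 -.1 .95;.4 .8 0 0 -.1 .95;.4 .8 0 0 -.1 .95;.4 .8 0 0 -.1 .95;.4 .8 0 0 -.1 .95;.4 .8 0 0 -.1 .95;.4 .8 0 0 -.1 .95;.4 .8 0 0 -.1 .95'
python3 plan.py 10 .005 .05
```

```text
t: 2.85
eef_pos: [0.3085, -0.3659, 0.2268]
ee_rot: [-0.75, 1.47, 0.494]
force: [1.1, 0.1, -0.1]
width: 0.0005
t: 4.35
eef_pos: [0.4525, -0.0778, 0.2268]
ee_rot: [-1.248, 1.394, 0.996]
force: [0.1, -0.2, -0.2]
width: 0.0003
t 4.35 P [ 0.4525 -0.0778  0.2268] F [ 0.1 -0.2 -0.2] q [ 0.14 -0.04 -0.43 -0.15 -1.07  0.6 ] w 0.0003305011450978229
tool y [-0.77 -0.61 -0.17] x [ 0.096  0.148 -0.984]
shift units [ 1.51  3.33 -1.96]
1 turn units [  3.08   4.74 -31.86]
-1 turn units [-0.38 -0.53  3.58]
```

```bash
python3 -m inch '.3 .7 0 -.1 -.1 .9;.3 .7 0 -.1 -.1 .9;.3 .7 -.3 -.1 -.1 .9;.3 .6 -.5 -.1 -.1 .9;.3 .6 -.5 0 -.1 0;0 0 -.5 0 0 0;0 0 0 0 0 0'
python3 plan.py 10 .005 .03
python3 - <<'E'
from h import *
for c in("wrist","scene"):
    p=arm.grab_frame(c); save(p,c+"1.png")
    for t in("lever_pad","lid_edge"):
        for d in arm.place_of(p,t)[:1]:
            uv=np.array(d["position"])*[640,480]; print(c,t,round(d["confidence"],2),uv.round(),world(p,uv.clip(0,[639,479])).round(3), world(p,uv,plane=.118 if t=="lever_pad" else .136).round(3))
    m=arm.masks_of(p,"lever_pad")
    if m:
        q=cloud(p,m[0]["mask"]); b=q[abs(q[:,2]-.114)<.012]; print(len(b),np.percentile(b,[1,50,99],axis=0).round(3).tolist())
        if len(b)>10: print(cv2.minAreaRect((b[:,:2]*1000).astype(np.float32)))
E
```

```text
t: 5.22
eef_pos: [0.4962, 0.0199, 0.1714]
ee_rot: [-1.56, 1.403, 1.0]
force: [-0.3, -0.3, 0.5]
width: 0.0001
t 5.225 P [0.4962 0.0199 0.1714] F [-0.3 -0.3  0.5] q [ 0.35  0.06 -0.47 -0.13 -0.91  0.71] w 8.200918629714955e-05
tool y [-0.54 -0.82 -0.17] x [ 0.09   0.141 -0.986]
shift units [ 0.05  0.08 -0.78]
1 turn units [  3.33   5.14 -35.45]
-1 turn units [ 0.05 -0.06  0.02]
wrist lever_pad 0.8 [335. 250.] [0.499 0.016 0.116] [0.499 0.016 0.118]
wrist lid_edge 0.63 [180. 252.] [0.552 0.101 0.133] [0.552 0.098 0.136]
3262 [[0.483, -0.008, 0.102], [0.503, 0.017, 0.116], [0.526, 0.056, 0.123]]
((506.1888732910156, 28.339466094970703), (71.54325103759766, 33.9459342956543), 58.60250473022461)
scene lever_pad 0.91 [357. 198.] [0.495 0.012 0.117] [0.496 0.013 0.118]
scene lid_edge 0.55 [367. 221.] [0.549 0.107 0.142] [0.543 0.1   0.136]
408 [[0.475, -0.002, 0.104], [0.502, 0.022, 0.115], [0.523, 0.055, 0.122]]
((504.1336669921875, 28.397804260253906), (64.56549072265625, 35.44453430175781), 54.04383087158203)
```

View pics/wrist1.png

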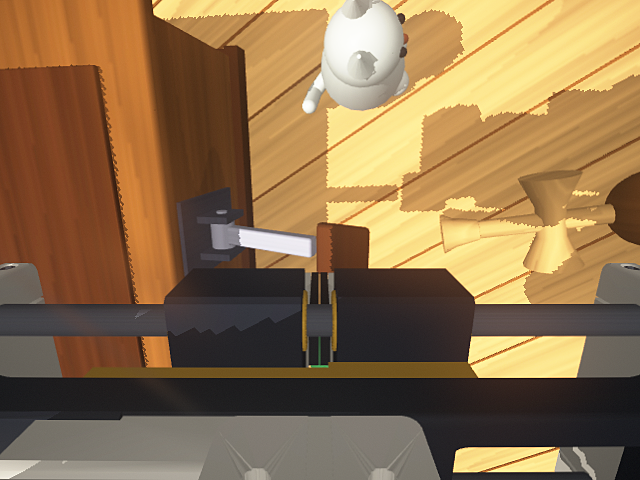

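View pics/scene1.png

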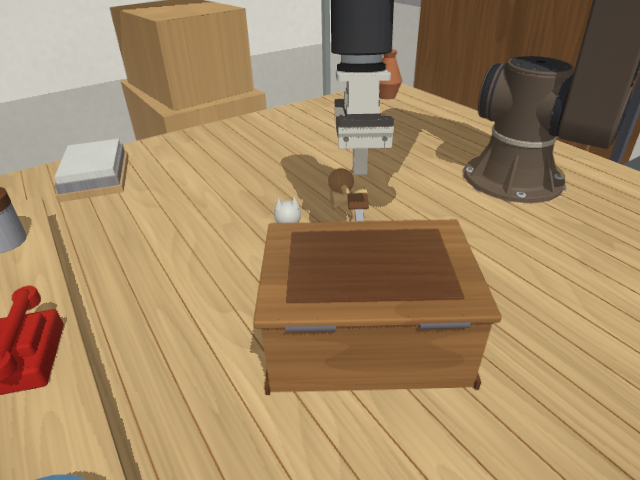

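```bash
python3 -m inch '.05 .08 -.4 0 0 0;0 0 -.4 0 0 0;0 0 -.4 0 0 0;0 0 -.15 0 0 0;0 0 -.1 0 0 0;0 0 -.1 0 0 0;0 0 -.1 0 0 0;0 0 -.1 0 0 0;0 0 0 0 0 0'
```

```text
t: 6.75
eef_pos: [0.4989, 0.0226, 0.1203]
ee_rot: [-1.573, 1.401, 0.988]
force: [-1.8, -0.7, 4.0]
width: 0.0001
```

```bash
python3 -m inch '0 0 -.1 0 0 0;0 0 -.13 .17 -.11 0;0 0 -.13 .17 -.11 0;0 0 -.13 .17 -.11 0;0 0 -.13 .17 -.11 0;0 0 -.13 .17 -.11 0;0 0 -.13 .17 -.11 0;0 0 -.13 .17 -.11 0'
python3 - <<'E'
from h import *
p=arm.grab_frame("scene"); save(p,"scene2.png")
E
```

```text
t: 7.75
eef_pos: [0.4986, 0.0226, 0.0894]
ee_rot: [-1.567, 1.276, 0.993]
force: [-1.8, -2.6, 3.9]
width: 0.0003
```

View pics/scene2.png

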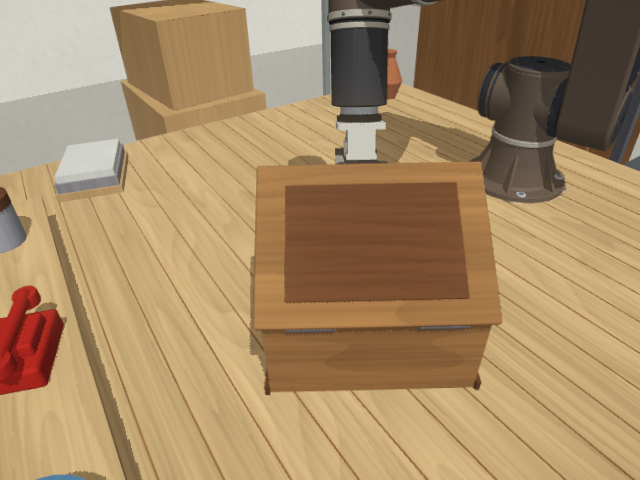

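```bash
python3 -m inch '0 0 -.13 .17 -.11 0;0 0 -.13 .17 -.11 0;0 0 -.13 .17 -.11 0;0 0 -.13 0 0 0;0 0 -.13 0 0 0;0 0 -.1 0 0 0'
python3 -m inch '0 0 -.05 0 0 0;0 0 -.05 0 0 0'
python3 -m inch '0 0 -.05 0 0 0;0 0 -.05 0 0 0'
```

```text
t: 8.55
eef_pos: [0.4991, 0.0229, 0.0671]
ee_rot: [-1.568, 1.224, 0.992]
force: [0.3, 1.3, 0.6]
width: 0.0005
t: 8.8
eef_pos: [0.4986, 0.0228, 0.0641]
ee_rot: [-1.567, 1.225, 0.994]
force: [-0.1, 0.7, 1.7]
width: 0.0005
t: 9.05
eef_pos: [0.4989, 0.0228, 0.0625]
ee_rot: [-1.569, 1.224, 0.993]
force: [-11.5, -2.1, 30.5]
width: 0.0006
```

```bash
python3 -m inch '0 0 0 0 0 0;0 0 0 0 0 0;0 0 0 0 0 0;0 0 0 0 0 0'
python3 - <<'E'
from h import *
p=arm.grab_frame("scene"); save(p,"scene3.png")
q=arm.grab_frame("top")
yaw=np.radians(56.8); cx=np.array([np.cos(yaw),np.sin(yaw)])
for c,i in(("scene",p),("top",q)):
    m=arm.masks_of(i,"lid_edge")
    if m:
        a=cloud(i,m[0]["mask"]); x=(a[:,:2]-[.610,.192])@cx; k=(a[:,2]>.17)&(x>-.11)&(x<.13)
        f=np.polyfit(x[k],a[k,2],1) if k.sum()>50 else None
        g=np.linalg.svd(np.c_[x[k],a[k,2]]-np.c_[x[k],a[k,2]].mean(0),full_matrices=False)[2][0]
        print(c,k.sum(),"lid angle",abs(np.arctan(g[1]/g[0])).round(3),"zmax",a[:,2].max().round(3),"expect",.136+.207*np.sin(1.2))
E
```

```text
t: 9.55
eef_pos: [0.4989, 0.0228, 0.0627]
ee_rot: [-1.569, 1.223, 0.992]
force: [-7.0, -0.8, 18.7]
width: 0.0004
scene 39558 lid angle 1.185 zmax 0.327 expect 0.32893209079521585
top 2844 lid angle 1.141 zmax 0.331 expect 0.32893209079521585
```

View pics/scene3.png

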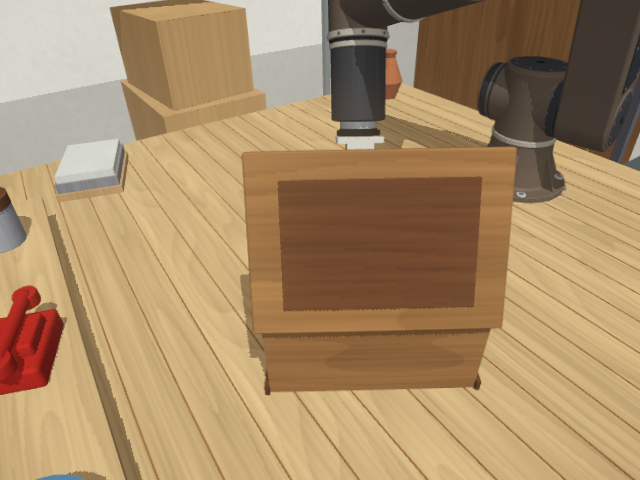

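```bash
python3 -m inch '0 0 0 0 0 0;0 0 0 0 0 0;0 0 0 0 0 0;0 0 0 0 0 0;0 0 0 0 0 0;0 0 0 0 0 0;0 0 0 0 0 0;0 0 0 0 0 0;0 0 0 0 0 0;0 0 0 0 0 0;0 0 0 0 0 0;0 0 0 0 0 0'
python3 -m inch '0 0 0 0 0 0;0 0 0 0 0 0;0 0 0 0 0 0;0 0 0 0 0 0;0 0 0 0 0 0;0 0 0 0 0 0;0 0 0 0 0 0;0 0 0 0 0 0'
```

```text
t: 11.25
eef_pos: [0.4988, 0.0227, 0.0627]
ee_rot: [-1.569, 1.223, 0.992]
force: [-6.4, -1.0, 19.4]
width: 0.0007
t: 12.25
eef_pos: [0.4988, 0.0227, 0.0626]
ee_rot: [-1.569, 1.223, 0.992]
force: [-6.4, -1.2, 19.2]
width: 0.0006
```

```bash
python3 -m inch '0 0 .1 0 0 0;0 0 .1 0 0 0;0 0 .1 0 0 0;0 0 .1 0 0 0;0 0 .1 0 0 0;0 0 .1 0 0 0;0 0 .1 -.13 .085 0;0 0 .1 -.13 .085 0'
python3 -m inch '0 0 .1 -.13 .085 0;0 0 .1 -.13 .085 0;0 0 .1 -.13 .085 0;0 0 .1 -.13 .085 0'
```

```text
t: 13.25
eef_pos: [0.4987, 0.0226, 0.0855]
ee_rot: [-1.567, 1.253, 0.993]
force: [-1.8, -0.8, 1.8]
width: 0.0005
t: 13.75
eef_pos: [0.4991, 0.0231, 0.0977]
ee_rot: [-1.568, 1.306, 0.992]
force: [-0.7, 2.0, 0.4]
width: 0.0008
```

```bash
cat > lid.py <<'E'
from h import *
yaw=np.radians(56.8); cx=np.array([np.cos(yaw),np.sin(yaw)])
i=arm.grab_frame("scene"); m=arm.masks_of(i,"lid_edge")
a=cloud(i,m[0]["mask"]); x=(a[:,:2]-[.610,.192])@cx; k=(a[:,2]>.135)&(x>-.11)&(x<.13)
d=np.c_[x[k],a[k,2]]; g=np.linalg.svd(d-d.mean(0),full_matrices=False)[2][0]
s=arm.get_state(); th=abs(np.arctan(g[1]/g[0])); print("conf",m[0]["confidence"],"lid",th.round(3),"pad z from lid",(.085+.1*np.sin(.3-th/2)+.0035).round(4),"tcp",s["eef_pos"].round(4),"F",np.round(s["force"],1))
E
python3 lid.py
```

```text
conf 0.82 lid 0.485 pad z from lid 0.0942 tcp [0.4991 0.0231 0.0978] F [ 0.5 -0.1  3.6]
```

```bash
python3 -m inch '0 0 .1 -.13 .085 0;0 0 .1 -.13 .085 0;0 0 .1 -.13 .085 0;0 0 .1 -.13 .085 0;0 0 .1 -.13 .085 0;0 0 .1 -.13 .085 0'
python3 lid.py
```

```text
t: 14.6
eef_pos: [0.4989, 0.0227, 0.1156]
ee_rot: [-1.568, 1.388, 0.993]
force: [1.5, 1.1, 2.1]
width: 0.0004
conf 0.65 lid 0.122 pad z from lid 0.1122 tcp [0.4989 0.0229 0.1156] F [1.  0.4 3.2]
```

Remaining rise is about 6 mm; I'll finish slowly.

```bash
python3 -m inch '0 0 .07 0 0 0;0 0 .07 0 0 0;0 0 .05 0 0 0;0 0 .05 0 0 0;0 0 .05 0 0 0;0 0 .05 0 0 0'
python3 lid.py
python3 -m inch '0 0 .05 0 0 0;0 0 .05 0 0 0;0 0 .05 0 0 0;0 0 .05 0 0 0;0 0 0 0 0 0'
python3 lid.py
```

```text
t: 15.45
eef_pos: [0.498, 0.0223, 0.1251]
ee_rot: [-1.561, 1.388, 0.999]
force: [0.3, 0.4, -0.0]
width: 0.0005
conf 0.63 lid 0.012 pad z from lid 0.1175 tcp [0.4984 0.0225 0.1254] F [-0.   0.  -0.3]
t: 16.18
eef_pos: [0.4988, 0.0227, 0.1316]
ee_rot: [-1.567, 1.387, 0.994]
force: [-0.0, -1.1, 0.4]
width: 0.0007
conf 0.67 lid 0.012 pad z from lid 0.1175 tcp [0.4987 0.0227 0.1315] F [-0.6  0.4 -0.4]
```

```bash
python3 -m inch '0 0 .5 0 0 0;0 0 .9 0 0 0;0 0 .9 0 0 0;0 0 .9 0 0 0;-.1 -.7 .3 0 0 0;-.1 -.9 0 0 0 0;-.1 -.9 0 0 0 0;-.1 -.9 0 0 0 0;-.1 -.9 0 0 0 0;-.1 -.9 0 0 0 0;-.1 -.5 0 0 0 0;0 0 0 0 0 0'
python3 lid.py; python3 - <<'E'
from h import *
p=arm.grab_frame("top"); save(p,"top4.png")
a=cv2.imread("pics/top0.png"); b=cv2.imread("pics/top4.png")
cv2.imwrite("pics/cmp.png",np.hstack([a[110:350,160:480],b[110:350,160:480]]))
for t in("lever_pad","kendama","glass_ball","cat"):
    for d in arm.place_of(p,t)[:1]: print(t,round(d["confidence"],2),(np.array(d["position"])*[640,480]).round())
E
```

```text
t: 17.77
eef_pos: [0.4776, -0.149, 0.237]
ee_rot: [-1.568, 1.387, 0.991]
force: [0.1, 0.3, -0.3]
width: 0.0005
conf 0.89 lid 0.012 pad z from lid 0.1175 tcp [ 0.4777 -0.1481  0.2368] F [-0.5  0.1 -0.5]
glass_ball 0.88 [309. 323.]
cat 0.83 [377. 231.]
```

View pics/cmp.png

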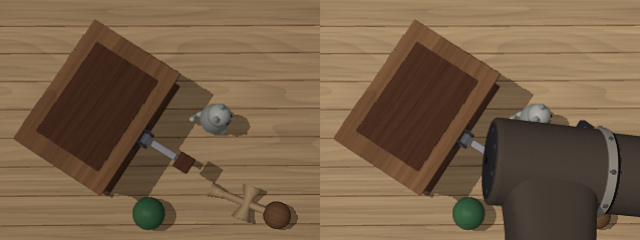

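```bash
python3 -m inch '-.2 -.9 .2 0 0 0;-.2 -.9 .2 0 0 0;-.2 -.9 0 0 0 0;-.2 -.9 0 0 0 0;-.2 -.9 0 0 0 0;-.3 -.9 0 0 0 0;-.3 -.9 0 0 0 0;-.3 -.9 0 0 0 0;-.3 -.9 0 0 0 0;-.3 -.9 0 0 0 0;-.3 -.9 0 0 0 0;0 0 0 0 0 0'
python3 - <<'E'
from h import *
p=arm.grab_frame("top"); b=cv2.cvtColor(p["frame"],cv2.COLOR_RGB2BGR); a=cv2.imread("pics/top0.png")
cv2.imwrite("pics/cmp2.png",np.hstack([a[110:350,160:480],b[110:350,160:480]]))
for t in("lever_pad","kendama","glass_ball","cat"):
    for d in arm.place_of(p,t)[:1]: print(t,round(d["confidence"],2),(np.array(d["position"])*[640,480]).round())
E
```

```text
t: 19.62
eef_pos: [0.3933, -0.4464, 0.2478]
ee_rot: [-1.56, 1.387, 0.999]
force: [0.4, 0.3, -0.1]
width: 0.0005
lever_pad 0.65 [345. 271.]
kendama 0.85 [403. 312.]
glass_ball 0.85 [309. 322.]
cat 0.81 [373. 231.]
```

View pics/cmp2.png

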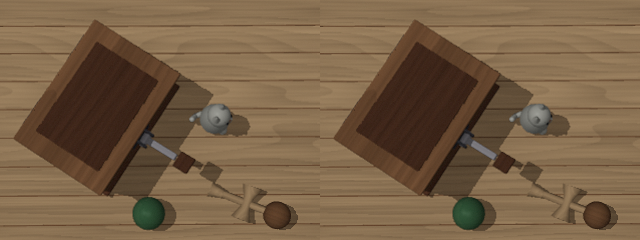

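The before and after views match: the lid is shut, the lever is up, and the kendama, ball and cat have not moved.

```bash
python3 -c "from station import arm; print(arm.job_done())"
```

```text
the job is handed in; nothing more can be done
None
```

I pressed the lever right down with the closed fingertips until it met its stop. I held the lid open about 3 s, eased the lever up at about 25 mm/s until the lid was shut, and took the hand away. It took about 20 s of the 42 s allowed.

- **Fully open:** the scene camera gave the lid at 1.185 rad and the top camera 1.141 rad, against 1.2 nominal. The top camera saw few points. The force jumped to about 30 N at the stop and settled at 19 N, so I took the lever as fully down.
- **Closing:** at my two checks on the way up the fingertips were still on the pad and the lid was following, at 0.485 and then 0.122 rad. I did not measure the lid's speed directly.
- **Fully shut:** the lid read 0.012 rad as contact ended, and the same twice more after the hand left. I take that as measurement bias, having no reading of the shut lid from before.
- **Bystanders:** the final top view matches the first. The kendama, glass ball and cat were found within about 2 pixels of where they started.

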